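# Put the tea tin back into the latched chest

### The job

Swing the latch on the front of the tea chest free, then open the lid and leave it open. Put the red tea tin back in the chest: push it down into the gap in the row so that its neighbours move apart, until it stands upright on the bottom beside the other three, none of them tipped over or lifted out. Leave the other things on the worktop where they are.

Things in the scene. Friction and masses are not known exactly. Their poses are not given: they have to be found in the camera images.
- chest: brown wooden tea chest, fixed to the worktop; origin at the centre of its underside, x points from its front (the latch side, towards the robot) to its back, y to its left seen from the robot, z up. The base is 84 (x) x 146 (y) mm outside with 6 mm walls and a 6 mm floor, its rim at z = 58 mm; the inside, 72 x 134 mm, takes exactly one row of four tins standing side by side along y, 6 mm of play in all. Closed, the deep lid reaches z = 114 mm and its handle bar z = 151 mm.
- latch (a joint): brass latch lever with a black tip, upright at the middle of the chest's front; 0 = upright, its hook holds the lid shut; it swings forward and down, away from the chest, to 1.6 rad (level). The lid is free from about 0.3 rad. Light friction holds it upright; when it leans forward by more than 0.2 to 0.3 rad it falls open by itself.
- latch_hinge (a point): hinge of the latch lever, its axis along the chest's y: 49 mm in front of the chest's centre (chest x = -49 mm), at z = 36 mm
- latch_tab (a point): centre of the lever's black tip, 8 mm thick, 18 mm wide (along the chest's y), 28 mm long; upright it lies 73 mm above the latch hinge and 14 mm in front of it (chest z = 109 mm, top end 123 mm), 17 mm clear of the lid's front; its sides can be pinched along the chest's y from above
- lid (a joint): lid of the chest, hinged along the upper back edge; 0 = shut, opens up and back to 2.1 rad; beyond about 0.9 rad it falls open by itself, before that it falls shut. 0.22 kg, held down by the latch
- lid_hinge (a point): hinge of the lid, its axis along the chest's y: chest x = +42 mm, z = 60 mm
- lid_handle (a point): middle of the handle on the lid: a round brass bar of 10 mm diameter, 68 mm long along the chest's y, standing 32 mm above the lid's top near the front edge; closed it lies 68 mm in front of the lid hinge and 86 mm above it; it moves on a circle of 110 mm radius about the hinge
- red_tin_mid (a point): the red tea tin with rounded edges (radius 10 mm), 56 long (its x) x 32 thick (its y) x 90 tall (its z), 0.1 to 0.17 kg; this point is its centre, half-way up, axes as the tin's. It starts upright on the worktop to the left of the chest
- blue_tin_mid (a point): the blue tea tin with rounded edges (radius 10 mm), 56 long (its x) x 32 thick (its y) x 90 tall (its z), 0.1 to 0.17 kg; this point is its centre, half-way up, axes as the tin's. It stands loose in the chest's row; its thickness (y) lies along the chest's y. The three stand in any order: one at the chest's left (+y) end, two at the right, a gap of 24 to 30 mm between, and a few mm of play between the rest
- green_tin_mid (a point): the green tea tin with rounded edges (radius 10 mm), 56 long (its x) x 32 thick (its y) x 90 tall (its z), 0.1 to 0.17 kg; this point is its centre, half-way up, axes as the tin's. It stands loose in the chest's row; its thickness (y) lies along the chest's y
- yellow_tin_mid (a point): the yellow tea tin with rounded edges (radius 10 mm), 56 long (its x) x 32 thick (its y) x 90 tall (its z), 0.1 to 0.17 kg; this point is its centre, half-way up, axes as the tin's. It stands loose in the chest's row; its thickness (y) lies along the chest's y
- mug: white mug with leaf pattern, 82x112x94 mm, standing at the left; origin at its underside; leave alone
- cup: small striped cup, 63x87x52 mm, standing at the right; origin at its underside; leave alone
- teaspoon: teaspoon with blue handle, 138x27x13 mm, lying at the right of the chest; leave alone
- spectacles: dark red spectacles, 141x142x42 mm, lying at the front right; leave alone
- keys: bunch of keys, 104x115x8 mm, lying in front, left of the chest; leave alone
There are look-alikes about, which are no part of the job. Of the things that look like the part that bears red_tin_mid, the larger one is meant.

How it is judged:
By the outcome, as a careful person would: the job done as asked, in the order asked, and still so for the second after the job is handed in, with the robot touching nothing.
It also fails if it takes over 58 s, if anything falls off the work surface, if the arm or the gripper's body presses on something with over 40 N, if the wrist force passes 120 N, or if a joint passes its speed limit or range.

### The arm

A 6-joint arm with a two-finger parallel gripper is mounted at the origin on a cart in front of the work surface, level with it; the furniture and walls round the work are solid. World frame = base frame: x ahead of the robot, y to its left, z up, the work surface at z = 0. Lengths are in m, angles in rad, forces in N, time in s.
With the tool pointing down it reaches from about 0.35 to 0.85 m from the base axis. Payload 8.1 kg.
Tool frame: the origin (TCP) lies on the centre line of the jaws, within the pads' length; the fingertips stand bot.tips_ahead ahead of it and the grasp point (between the pads) is the TCP (bot.tips_ahead is the distance from the TCP to the fingertips, in m); z points along the fingers, y is the direction in which the jaws open and shut (so a half turn about z gives the same grasp; the last joint's range is limited). The gripper opens to 93 mm and grips with 3 to 60 N. Pads are 15 mm wide; open, the fingers measure 128 mm over their backs; the gripper's body (75 mm by 188 mm) begins 65 mm behind the grasp point.
Start: joints at [-1.222, 0.13, 1.488, -0, 1.523, -0.085], TCP at [0.252, -0.544, 0.238] pointing down, gripper open.
Joint ranges: [-2.96, 2.96], [-0.89, 2.26], [0.02, 2.5], [-1.34, 4.48], [0, 2.73], [-2.66, 2.66]. Speed limits (rad/s): [2.39, 2.39, 2.79, 3.14, 3.14, 3.14].

### API

Orientations are given as [roll, pitch, yaw] about the fixed x, y, z axes, in that order (R = Rz(yaw) Ry(pitch) Rx(roll)).
In Python, from rig import status, cams, finish_job, bot gives the robot as it stands.
- The arm moves only by the tool step_arm, never from a script. Its arguments are lists of equal length, an entry for each row: "grip": the opening, from 0 (shut) to 1 (fully open); "translation": the shift along the tool's x, y, z in mm, a list of three; "twist": the turn, a rotation vector about the tool's x, y, z in degrees, a list of three. In form: {"grip": [grip, ...], "translation": [[x, y, z], ...], "twist": [[ax, ay, az], ...]}. A call has 1 to 20 rows; each row shifts and turns the pose as measured when the row begins, along the tool's axes as they then stand; what a row does not reach is not made up. A row lasts 1/12 s, in which the tool goes at most 41.7 mm and 7.16 degrees, less where a joint would pass 70% of its speed; a pose out of reach is approached as far as the arm can. A call with a gripper value outside its range is refused whole. The fingers move at their own pace and stop on an object; "force" is the grip in N (left out, the last holds). Time passes only in rows, so rows that do not move let the fingers close. It gives the time, the measured TCP pose, the force and the opening at its end, in the units of the state.
- status.read_state(): the state, without advancing time (a new reading comes with each control period).
- cams.snapshot(name): name is "side" or "top"; returns a dict with "image" (480x640x3 uint8, red, green, blue), "mtx" (3x3 intrinsics, pixels), "R" (3x3) and "t" (3): a world point X has camera coordinates R X + t. Camera axes: x right, y down, z forward; pixel columns grow to the right and rows downward; lengths in m; the calibration is good to about 2 mm. A picture is of the moment at which its call begins. There is no depth.
- finish_job(): hands the job in, once; it reports no verdict.
The state is a dict: "time": time; "q": joint angles; "qvel": joint speeds; "effort": joint torques, N m; "eef_pos": TCP position; "ee_rot": TCP orientation; "contact_force": force on the tool from outside, world axes, zero at the start; "wrist_torque": the same for the moment, N m; "grip_width": finger opening in m.
Only numpy, scipy, OpenCV 4.12 (cv2) and the standard library are available. Lean on these libraries where they do the work, as an engineer would, in place of code of your own. Each camera call takes 0.05 s, during which the arm holds its last target.

## Working session

There is one attempt and no reset: what is moved stays moved. The work goes in short steps, Python scripts to look and compute and a tool call to move; the robot and the scene stay as the last step left them, time stands still between calls to the robot, and variables do not carry over. Pictures are saved under pics/ and viewed, and the job is handed in when it is done.

Besides the shell and the picture viewer there is one more tool, called as name(argument=value, ...), one argument or row to a line, values as JSON. step_arm: Moves the arm, as the interface text tells. Its arguments: {"type":"object","properties":{"grip":{"type":"array"},"translation":{"type":"array"},"twist":{"type":"array"},"force":{"type":"number"}},"required":["grip","translation","twist"]}

```bash
mkdir -p pics; ls
python3 - <<'E'
from rig import status,cams,bot
import cv2
print(bot.tips_ahead, status.read_state())
for n in("side","top"):
    s=cams.snapshot(n); cv2.imwrite(f"pics/{n}0.png",s["image"][:,:,::-1]); print(n,s["mtx"],s["R"],s["t"])
E
```

```text
pics
0.019 {'time': 0.0, 'q': array([-1.22238014e+00,  1.31161461e-01,  1.48929075e+00, -6.32298804e-07,
        1.52299424e+00, -8.54214971e-02]), 'qvel': array([ 1.40461809e-03, -3.23915916e-04,  1.33955156e-03,  1.08117269e-04,
        8.30329726e-05, -3.98357854e-04]), 'effort': array([ 1.47788909e-03, -5.59838176e+01, -4.91757131e+01,  7.67371687e-02,
        3.52833420e-02, -1.16369929e-04]), 'eef_pos': array([ 0.25203672, -0.54390162,  0.23658095]), 'ee_rot': array([-3.13974557e+00, -1.57531866e-04,  4.33837569e-01]), 'contact_force': array([0.01470642, 0.02722253, 0.08730273]), 'wrist_torque': array([ 0.00358093, -0.07984124,  0.02713173]), 'grip_width': 0.09275974215909183}
side [[550.44533772   0.         326.21279915]
 [  0.         550.44533772 233.86734654]
 [  0.           0.           1.        ]] [[ 9.99922653e-01 -4.97933136e-04  1.24273640e-02]
 [ 1.10916238e-02 -4.16365039e-01 -9.09129875e-01]
 [ 5.62700579e-03  9.09197397e-01 -4.16327312e-01]] [-0.51629672  0.11556141  1.3090123 ]
top [[456.03718262   0.         313.1973515 ]
 [  0.         456.03718262 237.54941436]
 [  0.           0.           1.        ]] [[ 0.44478515 -0.89561146  0.00680388]
 [-0.85232081 -0.42559531 -0.30400309]
 [ 0.27516435  0.12941697 -0.95264675]] [-0.21471072  0.47866015  1.37135056]
```

View pics/side0.png

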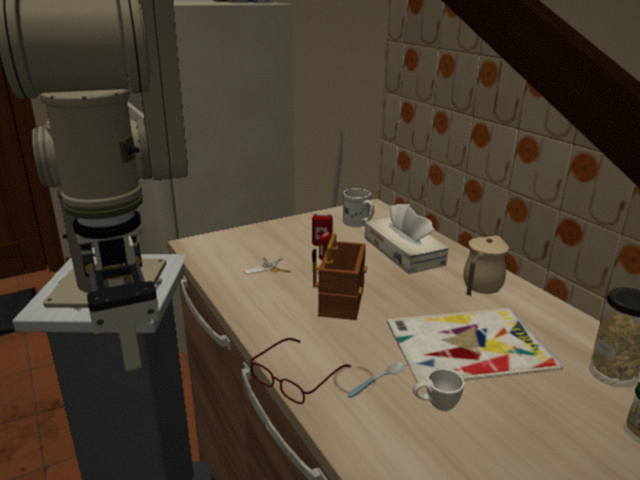

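View pics/top0.png

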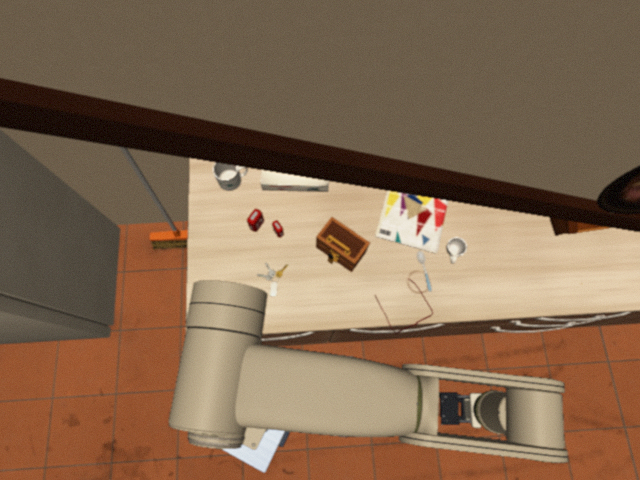

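Both views show the chest (side ~(342,280), top ~(343,244)) and two red tins, the larger at top (256,219) and a smaller one at (278,228). I'll enlarge these areas.

Run:
```python
import cv2,numpy as np
a=cv2.imread("pics/side0.png")[195:335,235:385]; b=cv2.imread("pics/top0.png")[190:300,235:385]
cv2.imwrite("pics/side0c.png",cv2.resize(a,None,fx=4,fy=4,interpolation=cv2.INTER_CUBIC))
cv2.imwrite("pics/top0c.png",cv2.resize(b,None,fx=5,fy=5,interpolation=cv2.INTER_CUBIC))
```

```text
(no output)
```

View pics/side0c.png

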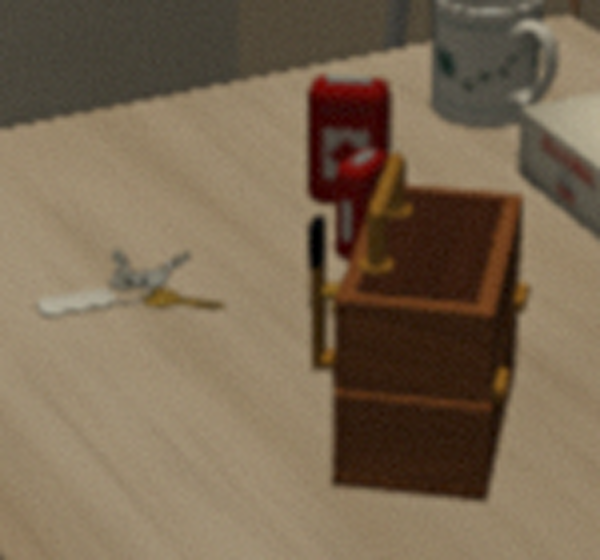

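View pics/top0c.png

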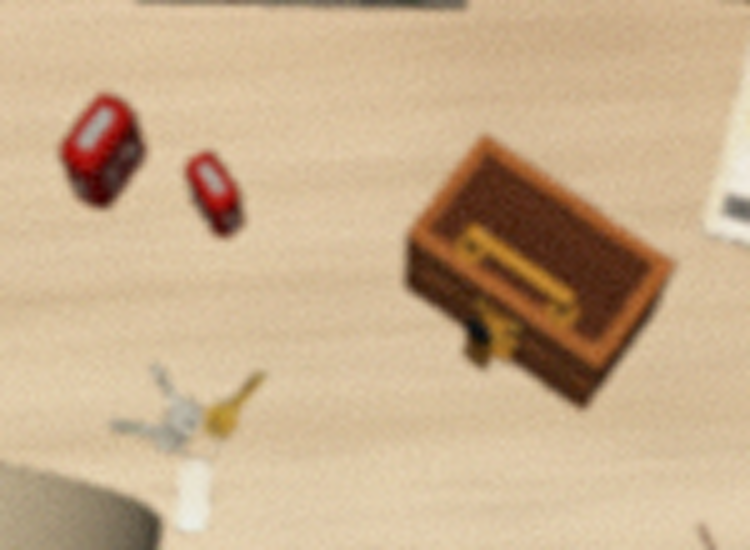

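```bash
cat > h.py <<'E'
import numpy as np,json,cv2
from rig import cams,status
def snap(n,f=None):
    s=cams.snapshot(n)
    if f: cv2.imwrite(f"pics/{f}.png",s["image"][:,:,::-1])
    return s
def cal(n): 
    d=np.load(n+".npz"); return d
def ray(s,u,v):
    R=s["R"];c=-R.T@s["t"];d=R.T@np.linalg.inv(s["mtx"])@[u,v,1]; return c,d/np.linalg.norm(d)
def plane(s,u,v,z):
    c,d=ray(s,u,v); return c+d*(z-c[2])/d[2]
def tri(s1,p1,s2,p2):
    c1,d1=ray(s1,*p1);c2,d2=ray(s2,*p2)
    A=np.stack([d1,-d2],1);k=np.linalg.lstsq(A,c2-c1,rcond=None)[0]
    a=c1+k[0]*d1;b=c2+k[1]*d2; return (a+b)/2,np.linalg.norm(a-b)
def proj(s,X):
    p=s["mtx"]@(s["R"]@np.array(X)+s["t"]); return p[:2]/p[2]
E
python3 - <<'E'
from h import *
np.set_printoptions(precision=4,suppress=True)
T=snap("top");S=snap("side")
for n,s in(("top",T),("side",S)): np.savez(n,R=s["R"],t=s["t"],mtx=s["mtx"])
t=lambda x,y:((x-2)/5+235,(y-2)/5+190)
s=lambda x,y:((x-1.5)/4+235,(y-1.5)/4+195)
C=[plane(T,*t(*p),.114) for p in[(487,137),(410,235),(600,362),(675,265)]]
for c in C:print(c)
print("center",np.mean(C,0),"widths",[np.linalg.norm(C[i]-C[(i+1)%4]) for i in range(4)])
d=C[1]-C[2]; print("yaw from y axis",np.arctan2(-d[0],d[1])); d=C[0]-C[3];print(np.arctan2(-d[0],d[1]))
d=C[0]-C[1];print(np.arctan2(d[1],d[0]));d=C[3]-C[2];print(np.arctan2(d[1],d[0]))
H=[plane(T,*t(*p),.147) for p in[(470,232),(578,300)]];print("handle",H,np.linalg.norm(H[0]-H[1]),np.mean(H,0))
B=[plane(S,*s(*p),0) for p in[(333,484),(487,497)]];print("bottom right side",B,np.linalg.norm(B[0]-B[1]))
Q=[plane(S,*s(*p),.114) for p in[(337,303),(492,314),(522,200),(410,190)]];print("sidetop",Q)
print("tab tri",tri(T,t(482,330),S,s(317,240)))
print("tabtop side z.123?",tri(T,t(478,320),S,s(317,219)))
# red mask
for n,S_ in(("top",T),("side",S)):
    h=cv2.cvtColor(S_["image"],cv2.COLOR_RGB2HSV)
    m=(((h[...,0]<6)|(h[...,0]>172))&(h[...,1]>150)&(h[...,2]>60)).astype(np.uint8)
    k,l,st,ce=cv2.connectedComponentsWithStats(m)
    for i in range(1,k):
        if st[i][4]>25: print(n,st[i],ce[i])
print("lab top", plane(T,*t(96,130),.09), plane(T,*t(213,175),.06))
print("lab side top", plane(S,*s(348,80),.09))
print("base",plane(S,*s(332,203),0))
E
```

```text
[ 0.5997 -0.0067  0.114 ]
[0.5204 0.0079 0.114 ]
[ 0.4994 -0.1311  0.114 ]
[ 0.5759 -0.1465  0.114 ]
center [ 0.5489 -0.0691  0.114 ] widths [np.float64(0.0806188490501459), np.float64(0.14054012092690396), np.float64(0.07804090221642417), np.float64(0.1418202091499264)]
yaw from y axis -0.15043471776016287
-0.16898286882180188
-0.18199480615195326
-0.19914137956334457
handle [array([ 0.5286, -0.0279,  0.147 ]), array([ 0.519 , -0.1041,  0.147 ])] 0.07684639983150088 [ 0.5238 -0.066   0.147 ]
bottom right side [array([ 0.4982, -0.1338,  0.    ]), array([ 0.581 , -0.1449,  0.    ])] 0.08346172368238884
sidetop [array([ 0.4997, -0.1393,  0.114 ]), array([ 0.5793, -0.1493,  0.114 ]), array([ 0.6034, -0.0141,  0.114 ]), array([ 0.5399, -0.0025,  0.114 ])]
tab tri (array([ 0.4873, -0.0578,  0.109 ]), np.float64(0.0008832572213943161))
tabtop side z.123? (array([ 0.488 , -0.0539,  0.1203]), np.float64(0.0008005530443018985))
top [435 198  11  12  81] [439.1728 204.2346]
top [248 209  14  22 132] [254.5455 219.447 ]
top [418 211  13  12 103] [423.3495 216.233 ]
top [436 212   9  14 102] [439.3529 218.1569]
top [273 221  10  15  60] [277.3167 228.2   ]
side [313 214  19   7  93] [321.9462 217.6237]
side [319 232  13   9  62] [324.3065 236.3065]
side [449 348  29  11 214] [462.9766 353.2617]
side [430 352  17   4  38] [439.2368 353.6579]
side [492 355  16  16 186] [500.9194 362.914 ]
side [462 362  33  12 247] [478.4453 368.2794]
side [537 363  18   4  46] [546.1087 364.3696]
lab top [0.5011 0.221  0.09  ] [0.516 0.147 0.06 ]
lab side top [0.5031 0.2181 0.09  ]
base [0.4929 0.215  0.    ]
```

Run:
```python
import cv2
b=cv2.imread("pics/top0.png")[200:245,240:295]; a=cv2.imread("pics/side0.png")[205:265,300:350]
cv2.imwrite("pics/z1.png",cv2.resize(b,None,fx=12,fy=12,interpolation=cv2.INTER_CUBIC))
cv2.imwrite("pics/z2.png",cv2.resize(a,None,fx=10,fy=10,interpolation=cv2.INTER_CUBIC))
```

```text
(no output)
```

View pics/z1.png

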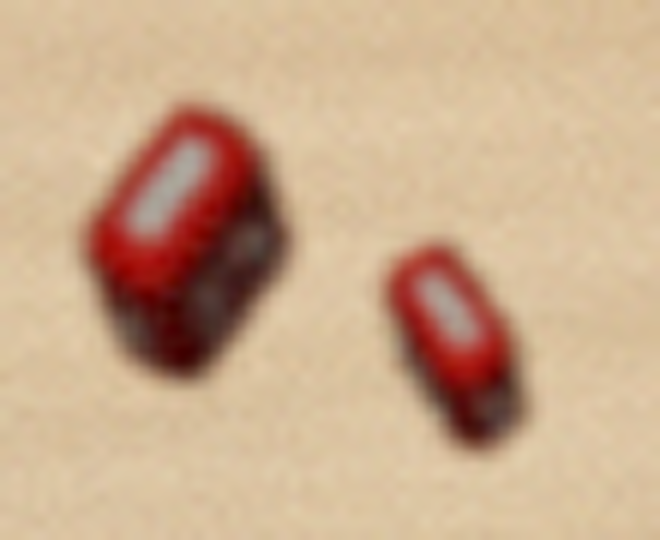

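View pics/z2.png

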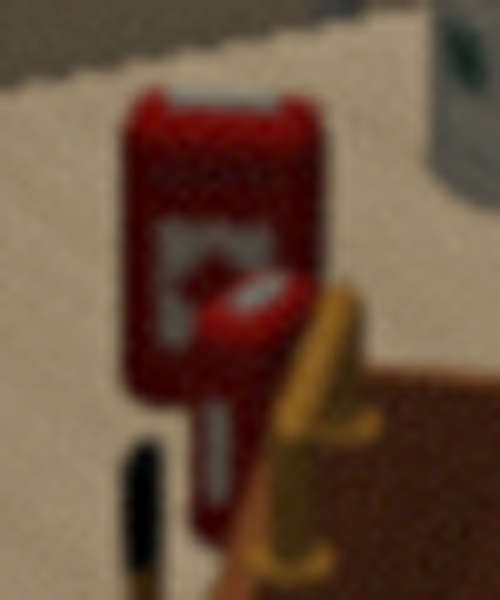

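Run:
```python
from h import *
np.set_printoptions(precision=4,suppress=True)
T=np.load("top.npz");S=np.load("side.npz")
t=lambda x,y:((x-5.5)/12+240,(y-5.5)/12+200)
s=lambda x,y:((x-4.5)/10+300,(y-4.5)/10+205)
for a,b in(((137,222),(205,148)),((100,240),(185,110)),((175,275),(255,165)),((408,268),(470,345))):
    p,q=plane(T,*t(*a),.09),plane(T,*t(*b),.09); print(p,q,(p+q)/2,np.degrees(np.arctan2(*(q-p)[1::-1])),np.linalg.norm(q-p))
print("label centre tri",tri(T,t(171,187),S,s(224,99)), plane(S,*s(224,99),.09))
print("sides at .045",plane(S,*s(126,250),.045),plane(S,*s(322,250),.045),"label ends",plane(S,*s(165,99),.09),plane(S,*s(282,101),.09))
print("bottom", plane(T,*t(185,378),0))
for yaw in(-.155,-.11,0,.1):
  pass
```

```text
[0.4898 0.2251 0.09  ] [0.5163 0.219  0.09  ] [0.5031 0.2221 0.09  ] -12.924782031574024 0.02714577867711294
[0.481  0.2314 0.09  ] [0.5234 0.229  0.09  ] [0.5022 0.2302 0.09  ] -3.278118147366722 0.04248068102228118
[0.4813 0.209  0.09  ] [0.518  0.2048 0.09  ] [0.4996 0.2069 0.09  ] -6.393851784423924 0.036962935643879154
[0.5105 0.1549 0.09  ] [0.4988 0.1302 0.09  ] [0.5046 0.1425 0.09  ] -115.41773805001678 0.027295514615210337
label centre tri (array([0.5034, 0.2223, 0.0886]), np.float64(0.000981744372669422)) [0.5039 0.2193 0.09  ]
sides at .045 [0.4777 0.2201 0.045 ] [0.5309 0.2216 0.045 ] label ends [0.4881 0.2189 0.09  ] [0.5194 0.2184 0.09  ]
bottom [0.4791 0.2165 0.    ]
```

step_arm(
  grip=[1, 1, 1, 1, 1, 1, 1, 1, 1, 1, 1, 1, 1, 1, 1, 1, 1, 1, 1, 1],
  translation=[
    [0, 0, 0],
    [0, 0, 0],
    [0, 0, 0],
    [0, 0, 0],
    [0, 0, 0],
    [10.5, -34.4, 0],
    [10.5, -34.4, 0],
    [10.5, -34.4, 0],
    [10.5, -34.4, 0],
    [10.5, -34.4, 0],
    [10.5, -34.4, 0],
    [10.5, -34.4, 0],
    [10.5, -34.4, 0],
    [10.5, -34.4, 0],
    [10.5, -34.4, 0],
    [10.5, -34.4, 0],
    [10.5, -34.4, 0],
    [10.5, -34.4, 0],
    [10.5, -34.4, 0],
    [10.5, -34.4, 0],
  ],
  twist=[
    [0, 0, 6.8],
    [0, 0, 6.8],
    [0, 0, 6.8],
    [0, 0, 6.8],
    [0, 0, 6.8],
    [0, 0, 0],
    [0, 0, 0],
    [0, 0, 0],
    [0, 0, 0],
    [0, 0, 0],
    [0, 0, 0],
    [0, 0, 0],
    [0, 0, 0],
    [0, 0, 0],
    [0, 0, 0],
    [0, 0, 0],
    [0, 0, 0],
    [0, 0, 0],
    [0, 0, 0],
    [0, 0, 0],
  ],
)

```text
time: 1.87
eef_pos: [0.5093, -0.0499, 0.2332]
ee_rot: [-3.137, 0.004, -0.203]
contact_force: [0.0, -0.6, 0.6]
grip_width: 0.093
```

```bash
cat >> h.py <<'E'
from scipy.spatial.transform import Rotation as Ro
CC=np.array([.549,-.068,0]);CY=-.155
def chest(x,y,z): 
    c,s=np.cos(CY),np.sin(CY); return CC+np.array([c*x-s*y,s*x+c*y,z])
def goto(X,yaw=CY,pitch=0):
    st=status.read_state(); R=Ro.from_euler("xyz",st["ee_rot"])
    # pitch: extra turn about tool y after yaw
    Rt=Ro.from_euler("xyz",[np.pi,0,yaw])*Ro.from_euler("y",pitch)
    d=np.array(X)-st["eef_pos"]
    print("pos",st["eef_pos"].round(4),"F",st["contact_force"].round(1),"w",round(st["grip_width"],4),"t",st["time"])
    print("tool mm (current axes)",(R.inv().apply(d)*1e3).round(1),"(target axes)",(Rt.inv().apply(d)*1e3).round(1),"twist deg",np.degrees((R.inv()*Rt).as_rotvec()).round(2))
E
python3 - <<'E'
from h import *
print(chest(-.063,0,.109))
goto(chest(-.063,0,.22))
E
```

```text
[ 0.48675527 -0.05827405  0.109     ]
pos [ 0.5093 -0.0499  0.2332] F [ 0.  -0.6  0.6] w 0.093 t 1.8667
tool mm (current axes) [-20.3  12.8  13.2] (target axes) [-20.9  11.8  13.2] twist deg [-0.27  0.23 -2.73]
```

step_arm(
  grip=[1, 1, 1],
  translation=[
    [-20.3, 12.8, 13],
    [0, 0, 0],
    [0, 0, 0],
  ],
  twist=[
    [-0.3, 0.2, -2.7],
    [0, 0, 0],
    [0, 0, 0],
  ],
)

```text
time: 2.12
eef_pos: [0.4871, -0.0485, 0.2149]
ee_rot: [-3.139, 0.009, -0.142]
contact_force: [0.8, 0.3, 0.5]
grip_width: 0.0929
```

Run:
```python
from h import *
goto([.487,-.058,.109])
for n,r in(("top",(180,320,260,420)),("side",(150,330,230,400))):
    s=snap(n); i=s["image"][r[0]:r[1],r[2]:r[3],::-1]; cv2.imwrite(f"pics/{n}1.png",cv2.resize(i,None,fx=3.3,fy=3.3,interpolation=cv2.INTER_CUBIC))
```

```text
pos [ 0.4871 -0.0485  0.2149] F [0.8 0.3 0.5] w 0.0929 t 2.1167
tool mm (current axes) [  2.2   9.7 105.9] (target axes) [  1.4   9.4 105.9] twist deg [-0.15  0.51  0.74]
```

View pics/side1.png

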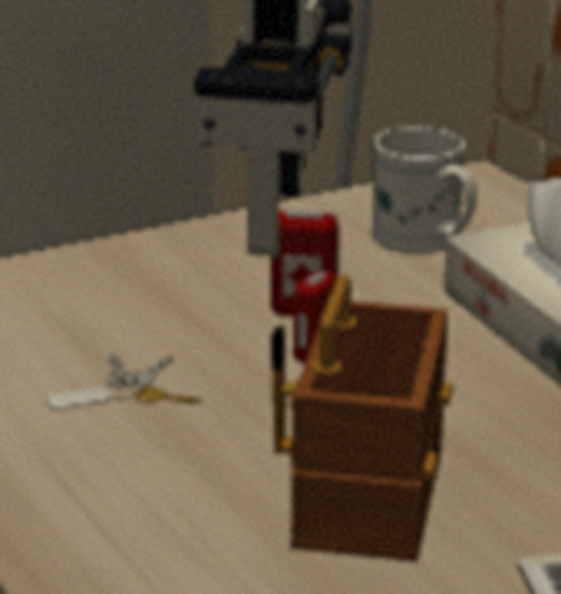

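step_arm(
  grip=[1, 1, 1, 1, 1, 1],
  translation=[
    [2, 9.5, 10],
    [0, 0, 30],
    [0, 0, 30],
    [0, 0, 15],
    [0, 0, 0],
    [0, 0, 0],
  ],
  twist=[
    [0, 0.4, 0.7],
    [0, 0, 0],
    [0, 0, 0],
    [0, 0, 0],
    [0, 0, 0],
    [0, 0, 0],
  ],
)

```text
time: 2.72
eef_pos: [0.4942, -0.0658, 0.1362]
ee_rot: [-3.141, -0.015, -0.167]
contact_force: [0.1, 0.3, 0.2]
grip_width: 0.0933
```

Run:
```python
from h import *
goto([.487,-.058,.109])
for n,r in(("top",(180,320,260,420)),("side",(150,330,230,400))):
    s=snap(n); i=s["image"][r[0]:r[1],r[2]:r[3],::-1]; cv2.imwrite(f"pics/{n}2.png",cv2.resize(i,None,fx=3.3,fy=3.3,interpolation=cv2.INTER_CUBIC))
```

```text
pos [ 0.4942 -0.0658  0.1362] F [0.1 0.3 0.2] w 0.0933 t 2.7167
tool mm (current axes) [-8.8 -6.5 27.1] (target axes) [-8.3 -6.6 27.2] twist deg [-0.03 -0.86 -0.7 ]
```

View pics/side2.png

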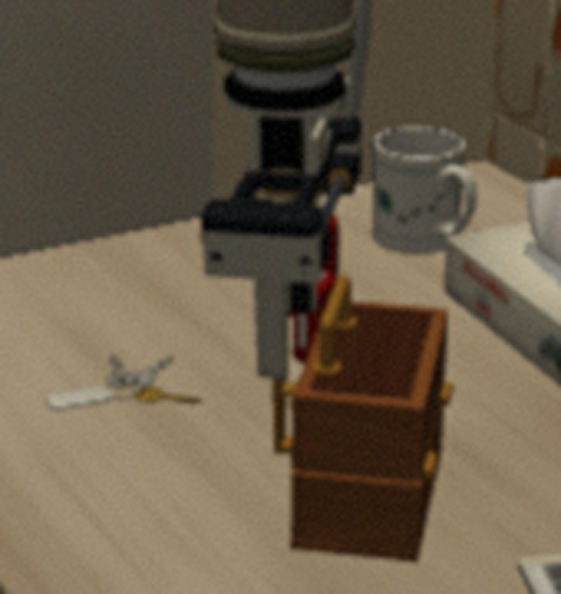

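View pics/top2.png

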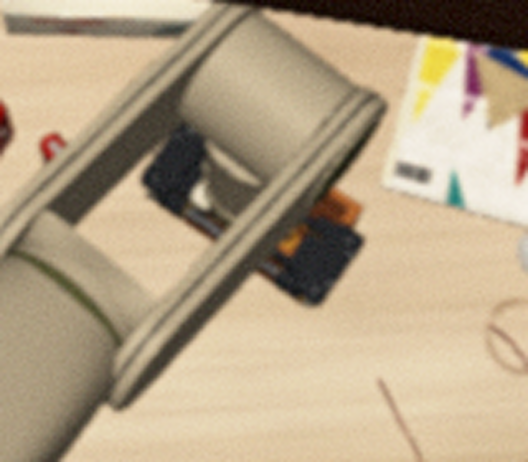

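The side view shows the right finger at (272,325) beside the lever, roughly over the tab, still a bit too far towards the lid. I'll correct this with small steps.

step_arm(
  grip=[1, 1, 1, 1, 1, 1],
  translation=[
    [-5, -4, 0],
    [-3, -2, 7],
    [0, 0, 7],
    [0, 0, 7],
    [0, 0, 0],
    [0, 0, 0],
  ],
  twist=[
    [0, 0, 0],
    [0, -0.6, -0.5],
    [0, 0, 0],
    [0, 0, 0],
    [0, 0, 0],
    [0, 0, 0],
  ],
)

```text
time: 3.32
eef_pos: [0.491, -0.0585, 0.1196]
ee_rot: [3.141, -0.014, -0.157]
contact_force: [-0.4, -0.2, 0.3]
grip_width: 0.0925
```

Run:
```python
from h import *
goto([.487,-.058,.109])
```

```text
pos [ 0.491  -0.0585  0.1196] F [-0.4 -0.2  0.3] w 0.0925 t 3.3167
tool mm (current axes) [-4.1  0.1 10.5] (target axes) [-4.   0.1 10.6] twist deg [ 0.01 -0.8  -0.13]
```

Close now with low force at a z of about 0.112.

step_arm(
  grip=[1, 1, 0, 0, 0, 0, 0, 0, 0],
  translation=[
    [-4, 0, 6],
    [0, 0, 4],
    [0, 0, 0],
    [0, 0, 0],
    [0, 0, 0],
    [0, 0, 0],
    [0, 0, 0],
    [0, 0, 0],
    [0, 0, 0],
  ],
  twist=[
    [0, -0.6, 0],
    [0, 0, 0],
    [0, 0, 0],
    [0, 0, 0],
    [0, 0, 0],
    [0, 0, 0],
    [0, 0, 0],
    [0, 0, 0],
    [0, 0, 0],
  ],
  force=8,
)

```text
time: 4.07
eef_pos: [0.4867, -0.0579, 0.1083]
ee_rot: [3.141, -0.002, -0.157]
contact_force: [0.2, 0.8, -0.3]
grip_width: 0.0511
```

Run:
```python
from h import *
goto([.487,-.058,.109])
```

```text
pos [ 0.4867 -0.0579  0.1083] F [ 0.2  0.8 -0.3] w 0.0511 t 4.0667
tool mm (current axes) [ 0.4  0.1 -0.7] (target axes) [ 0.4  0.1 -0.7] twist deg [ 0.01 -0.11 -0.13]
```

step_arm(
  grip=[0, 0, 0, 0, 0, 0, 0, 0, 0, 0],
  translation=[
    [0, 0, 0],
    [0, 0, 0],
    [0, 0, 0],
    [0, 0, 0],
    [0, 0, 0],
    [0, 0, 0],
    [0, 0, 0],
    [0, 0, 0],
    [0, 0, 0],
    [0, 0, 0],
  ],
  twist=[
    [0, 0, 0],
    [0, 0, 0],
    [0, 0, 0],
    [0, 0, 0],
    [0, 0, 0],
    [0, 0, 0],
    [0, 0, 0],
    [0, 0, 0],
    [0, 0, 0],
    [0, 0, 0],
  ],
)

```text
time: 4.9
eef_pos: [0.487, -0.0578, 0.1088]
ee_rot: [-3.141, -0.003, -0.157]
contact_force: [0.2, 0.6, -0.2]
grip_width: 0.0178
```

Tab pinched (width 17.8 mm, as its 18 mm demands). Now I swing it along its arc.

step_arm(
  grip=[0, 0, 0, 0, 0, 0, 0, 0, 0, 0],
  translation=[
    [-7, 0, 1],
    [-7, 0, 2],
    [-7, 0, 3],
    [-7, 0, 4],
    [-6, 0, 5],
    [-6, 0, 5],
    [-5, 0, 5],
    [0, 0, 0],
    [0, 0, 0],
    [0, 0, 0],
  ],
  twist=[
    [0, 0, 0],
    [0, 0, 0],
    [0, 0, 0],
    [0, 0, 0],
    [0, 0, 0],
    [0, 0, 0],
    [0, 0, 0],
    [0, 0, 0],
    [0, 0, 0],
    [0, 0, 0],
  ],
)

```text
time: 5.73
eef_pos: [0.438, -0.0495, 0.0804]
ee_rot: [-3.141, -0.006, -0.157]
contact_force: [1.8, 0.5, -0.6]
grip_width: 0.0181
```

Run:
```python
from h import *
goto(chest(-.063-.044,0,.109-.026))
for n,r in(("side",(150,330,230,400)),):
    s=snap(n); i=s["image"][r[0]:r[1],r[2]:r[3],::-1]; cv2.imwrite(f"pics/{n}3.png",cv2.resize(i,None,fx=3.3,fy=3.3,interpolation=cv2.INTER_CUBIC))
```

```text
pos [ 0.438  -0.0495  0.0804] F [ 1.8  0.5 -0.6] w 0.0181 t 5.7333
tool mm (current axes) [ 5.5  1.1 -2.6] (target axes) [ 5.5  1.1 -2.6] twist deg [-0.05 -0.32 -0.13]
```

View pics/side3.png

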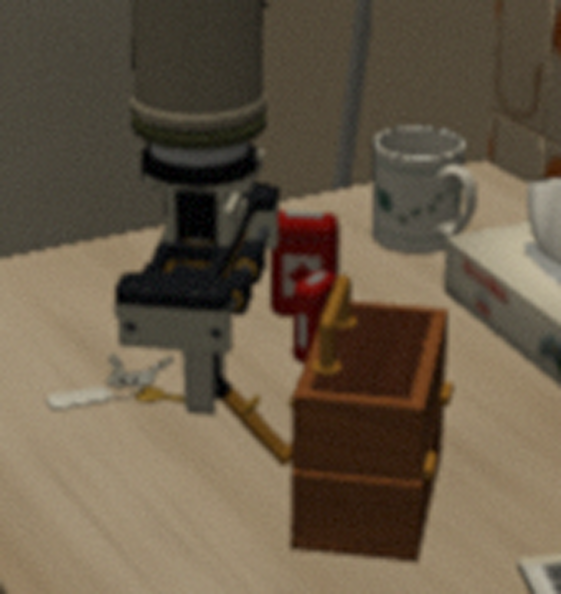

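Side view: lever leaning about 0.7 rad from (288,455) to (222,385). I'll release, rise and shut the fingers.

step_arm(
  grip=[1, 1, 1, 1, 0.6, 0, 0, 0, 0, 0, 0, 0, 0, 0, 0],
  translation=[
    [0, 0, 0],
    [0, 0, 0],
    [0, 0, 0],
    [0, 0, 0],
    [0, 0, -15],
    [0, 0, -25],
    [0, 0, -25],
    [0, 0, -15],
    [0, 0, 0],
    [0, 0, 0],
    [0, 0, 0],
    [0, 0, 0],
    [0, 0, 0],
    [0, 0, 0],
    [0, 0, 0],
  ],
  twist=[
    [0, 0, 0],
    [0, 0, 0],
    [0, 0, 0],
    [0, 0, 0],
    [0, 0, 0],
    [0, 0, 0],
    [0, 0, 0],
    [0, 0, 0],
    [0, 0, 0],
    [0, 0, 0],
    [0, 0, 0],
    [0, 0, 0],
    [0, 0, 0],
    [0, 0, 0],
    [0, 0, 0],
  ],
)

```text
time: 7.03
eef_pos: [0.4337, -0.0495, 0.1577]
ee_rot: [3.142, 0.008, -0.157]
contact_force: [0.3, 0.0, -0.4]
grip_width: 0.0007
```

Run:
```python
from h import *
goto(chest(-.052,0,.152))
for n,r in(("side",(150,330,230,400)),):
    s=snap(n); i=s["image"][r[0]:r[1],r[2]:r[3],::-1]; cv2.imwrite(f"pics/{n}4.png",cv2.resize(i,None,fx=3.3,fy=3.3,interpolation=cv2.INTER_CUBIC))
```

```text
pos [ 0.4337 -0.0495  0.1577] F [ 0.3  0.  -0.4] w 0.0007 t 7.0333
tool mm (current axes) [64.8  0.3  5.1] (target axes) [64.8  0.4  5.7] twist deg [ 0.    0.45 -0.14]
```

View pics/side4.png

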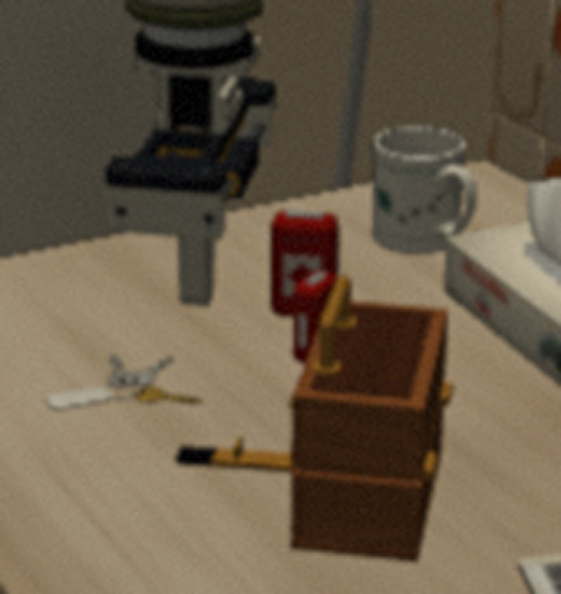

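Latch is level (tip at (195,455)). I'll push the handle bar back with shut fingers along its arc.

step_arm(
  grip=[0, 0, 0, 0, 0, 0, 0, 0, 0, 0, 0, 0],
  translation=[
    [10, 0, 3],
    [14, 0, 2],
    [14, 0, 0],
    [14, 0, 0],
    [12, 0, 0],
    [10, 0, 0],
    [10, 0, -5],
    [10, 0, -6],
    [10, 0, -5],
    [0, 0, 0],
    [0, 0, 0],
    [0, 0, 0],
  ],
  twist=[
    [0, 0.4, 0],
    [0, 0, 0],
    [0, 0, 0],
    [0, 0, 0],
    [0, 0, 0],
    [0, 0, 0],
    [0, 0, 0],
    [0, 0, 0],
    [0, 0, 0],
    [0, 0, 0],
    [0, 0, 0],
    [0, 0, 0],
  ],
)

```text
time: 8.08
eef_pos: [0.5362, -0.0655, 0.1616]
ee_rot: [-3.141, 0.014, -0.157]
contact_force: [-1.3, -0.2, 0.8]
grip_width: 0.0006
```

Run:
```python
from h import *
goto(chest(.073,0,.170))
for n,r in(("side",(150,330,230,400)),):
    s=snap(n); i=s["image"][r[0]:r[1],r[2]:r[3],::-1]; cv2.imwrite(f"pics/{n}5.png",cv2.resize(i,None,fx=3.3,fy=3.3,interpolation=cv2.INTER_CUBIC))
```

```text
pos [ 0.5362 -0.0655  0.1616] F [-1.3 -0.2  0.8] w 0.0006 t 8.0833
tool mm (current axes) [85.9  0.3 -9.6] (target axes) [86.1  0.5 -8.4] twist deg [-0.03  0.81 -0.13]
```

View pics/side5.png

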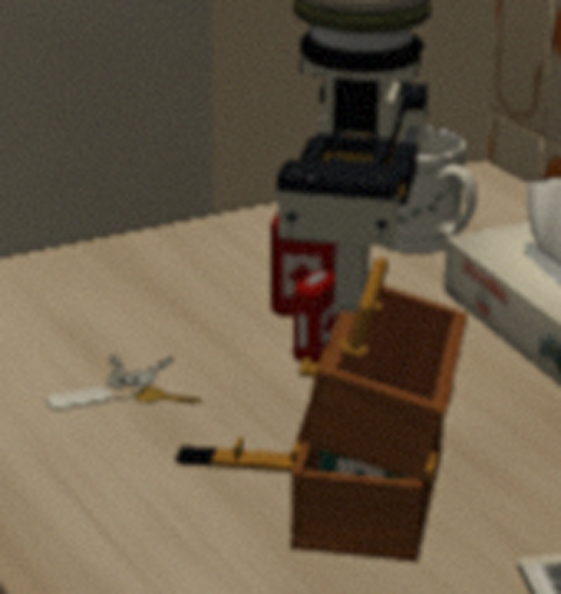

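The lid is lifting (about 0.3 rad), so I continue.

step_arm(
  grip=[0, 0, 0, 0, 0, 0, 0, 0, 0, 0, 0, 0],
  translation=[
    [10, 0, -4],
    [10, 0, -4],
    [10, 0, -3],
    [10, 0, -1],
    [10, 0, 1],
    [10, 0, 2],
    [10, 0, 3],
    [9, 0, 3],
    [6, 0, 2],
    [0, 0, 0],
    [0, 0, 0],
    [0, 0, 0],
  ],
  twist=[
    [0, 0.6, 0],
    [0, 0, 0],
    [0, 0, 0],
    [0, 0, 0],
    [0, 0, 0],
    [0, 0, 0],
    [0, 0, 0],
    [0, 0, 0],
    [0, 0, 0],
    [0, 0, 0],
    [0, 0, 0],
    [0, 0, 0],
  ],
)

```text
time: 9.13
eef_pos: [0.6249, -0.0796, 0.1623]
ee_rot: [-3.141, -0.003, -0.157]
contact_force: [0.4, -0.7, 0.8]
grip_width: 0.0002
```

Run:
```python
from h import *
goto(chest(.073,0,.170))
for n,r in(("side",(150,330,230,400)),):
    s=snap(n); i=s["image"][r[0]:r[1],r[2]:r[3],::-1]; cv2.imwrite(f"pics/{n}6.png",cv2.resize(i,None,fx=3.3,fy=3.3,interpolation=cv2.INTER_CUBIC))
```

```text
pos [ 0.6249 -0.0796  0.1623] F [ 0.4 -0.7  0.8] w 0.0002 t 9.1333
tool mm (current axes) [-3.8  0.3 -7.7] (target axes) [-3.8  0.3 -7.7] twist deg [-0.03 -0.15 -0.14]
```

View pics/side6.png

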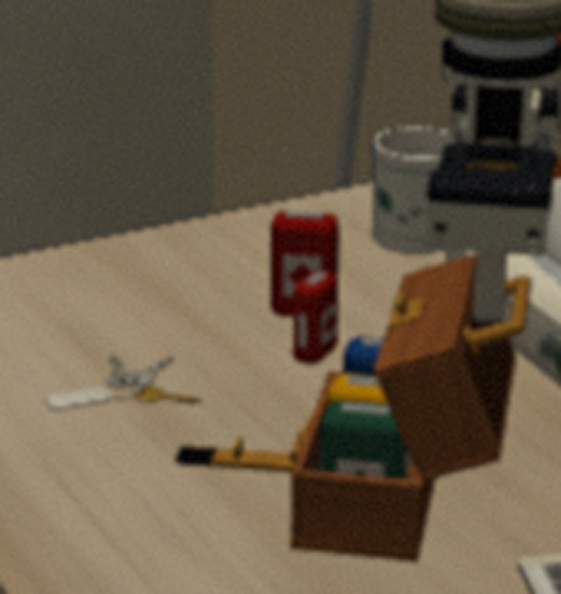

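The lid is past 1 rad with the fingers between lid and bar. I lift straight out so it can fall open.

step_arm(
  grip=[0, 0, 0, 0, 0, 0],
  translation=[
    [0, 0, -40],
    [0, 0, -40],
    [0, 0, -40],
    [0, 0, 0],
    [0, 0, 0],
    [0, 0, 0],
  ],
  twist=[
    [0, 0, 0],
    [0, 0, 0],
    [0, 0, 0],
    [0, 0, 0],
    [0, 0, 0],
    [0, 0, 0],
  ],
)

```text
time: 9.68
eef_pos: [0.6209, -0.0787, 0.2863]
ee_rot: [-3.141, 0.001, -0.157]
contact_force: [-1.0, 0.3, -0.1]
grip_width: 0.0004
```

Run:
```python
from h import *
goto([.503,.2205,.2],-.11+np.pi/2)
for n,r in(("side",(150,330,230,400)),):
    s=snap(n); i=s["image"][r[0]:r[1],r[2]:r[3],::-1]; cv2.imwrite(f"pics/{n}7.png",cv2.resize(i,None,fx=3.3,fy=3.3,interpolation=cv2.INTER_CUBIC))
```

```text
pos [ 0.6209 -0.0787  0.2863] F [-1.   0.3 -0.1] w 0.0004 t 9.6833
tool mm (current axes) [-163.2 -277.    86.8] (target axes) [ 284.5 -150.    86.3] twist deg [-1.000e-01  3.000e-02 -9.271e+01]
```

View pics/side7.png

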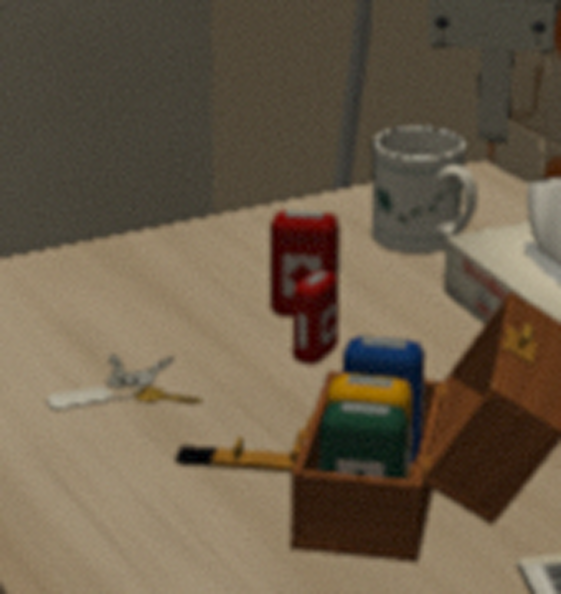

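Lid is open. The row shows blue (left end), yellow and green. Now to the red tin: turn first, then travel high.

step_arm(
  grip=[1, 1, 1, 1, 1, 1, 1, 1, 1, 1, 1, 1, 1, 1, 1],
  translation=[
    [0, 0, 0],
    [0, 0, 0],
    [0, 0, 0],
    [0, 0, 0],
    [0, 0, 0],
    [0, 0, 0],
    [0, 0, 0],
    [0, 0, 0],
    [0, 0, 0],
    [0, 0, 0],
    [0, 0, 0],
    [0, 0, 0],
    [0, 0, 0],
    [0, 0, 0],
    [0, 0, 0],
  ],
  twist=[
    [0, 0, -6.6],
    [0, 0, -6.6],
    [0, 0, -6.6],
    [0, 0, -6.6],
    [0, 0, -6.6],
    [0, 0, -6.6],
    [0, 0, -6.6],
    [0, 0, -6.6],
    [0, 0, -6.6],
    [0, 0, -6.6],
    [0, 0, -6.6],
    [0, 0, -6.6],
    [0, 0, -6.6],
    [0, 0, -6.6],
    [0, 0, 0],
  ],
)

```text
time: 10.98
eef_pos: [0.6076, -0.076, 0.2559]
ee_rot: [-3.097, -0.008, 1.535]
contact_force: [1.4, 0.2, 0.6]
grip_width: 0.0919
```

Run:
```python
from h import *
goto([.503,.2205,.2],-.11+np.pi/2)
```

```text
pos [ 0.6076 -0.076   0.2559] F [1.4 0.2 0.6] w 0.0919 t 10.9833
tool mm (current axes) [ 292.1 -112.4   63.4] (target axes) [ 283.2 -136.5   55.9] twist deg [-2.57 -0.39  4.27]
```

step_arm(
  grip=[1, 1, 1, 1, 1, 1, 1, 1, 1, 1, 1, 1, 1, 1],
  translation=[
    [0, 0, -5],
    [0, 0, 0],
    [28, -13.5, 0],
    [28, -13.5, 0],
    [28, -13.5, 0],
    [28, -13.5, 0],
    [28, -13.5, 0],
    [28, -13.5, 0],
    [28, -13.5, 0],
    [28, -13.5, 0],
    [28, -13.5, 0],
    [20, -10, 0],
    [0, 0, 0],
    [0, 0, 0],
  ],
  twist=[
    [-2.5, -0.4, 4.2],
    [0, 0, 0],
    [0, 0, 0],
    [0, 0, 0],
    [0, 0, 0],
    [0, 0, 0],
    [0, 0, 0],
    [0, 0, 0],
    [0, 0, 0],
    [0, 0, 0],
    [0, 0, 0],
    [0, 0, 0],
    [0, 0, 0],
    [0, 0, 0],
  ],
)

```text
time: 12.15
eef_pos: [0.4983, 0.2206, 0.2464]
ee_rot: [-3.109, 0.007, 1.431]
contact_force: [0.1, 0.3, -1.0]
grip_width: 0.0929
```

Run:
```python
from h import *
goto([.503,.2205,.15],-.11+np.pi/2)
for n,r in(("side",(150,330,230,400)),("top",(180,320,200,380))):
    s=snap(n); i=s["image"][r[0]:r[1],r[2]:r[3],::-1]; cv2.imwrite(f"pics/{n}8.png",cv2.resize(i,None,fx=3.3,fy=3.3,interpolation=cv2.INTER_CUBIC))
```

```text
pos [0.4983 0.2206 0.2464] F [ 0.1  0.3 -1. ] w 0.0929 t 12.15
tool mm (current axes) [ 1.2  7.8 96.2] (target axes) [ 0.4  4.6 96.4] twist deg [-1.89  0.35 -1.69]
```

View pics/side8.png

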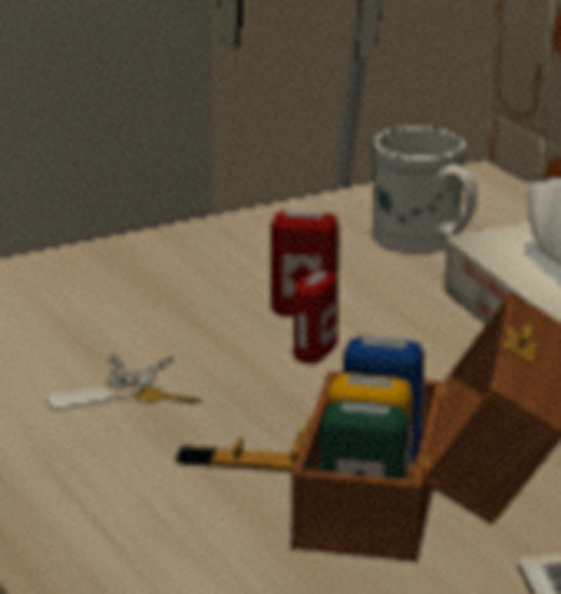

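View pics/top8.png

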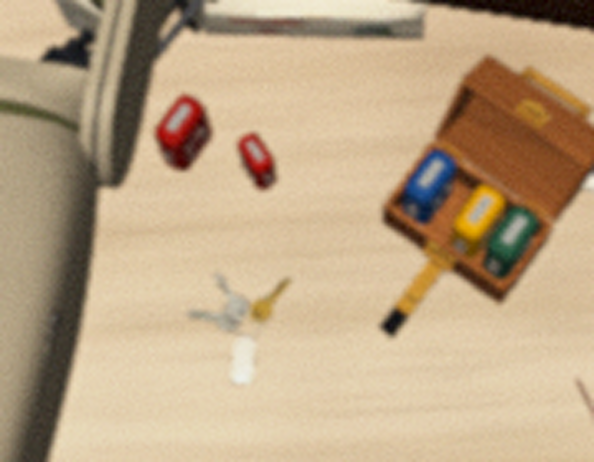

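Run:
```python
import cv2
i=cv2.imread("pics/top8.png")[130:310,370:560]
cv2.imwrite("pics/z3.png",cv2.resize(i,None,fx=4,fy=3.3,interpolation=cv2.INTER_CUBIC))
i=cv2.imread("pics/side8.png")[310:490,280:450]
cv2.imwrite("pics/z4.png",cv2.resize(i,None,fx=3,fy=3,interpolation=cv2.INTER_CUBIC))
```

```text
(no output)
```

View pics/z3.png

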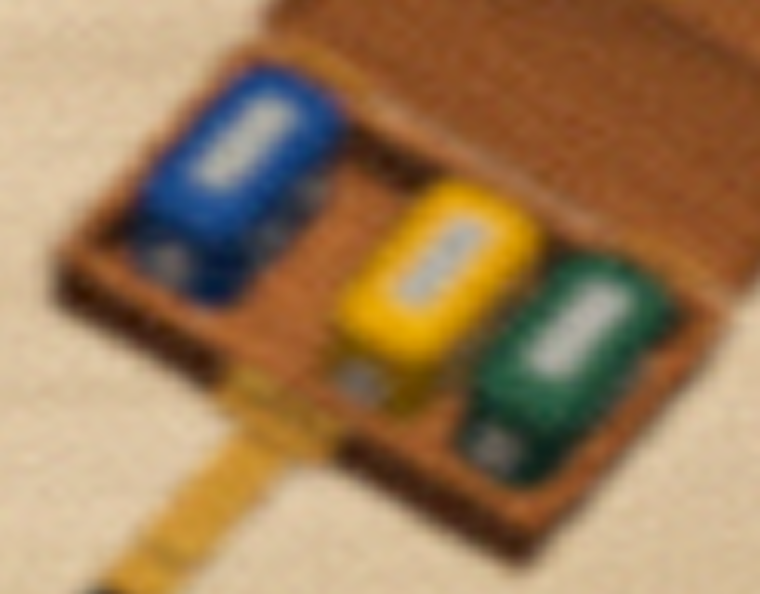

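View pics/z4.png

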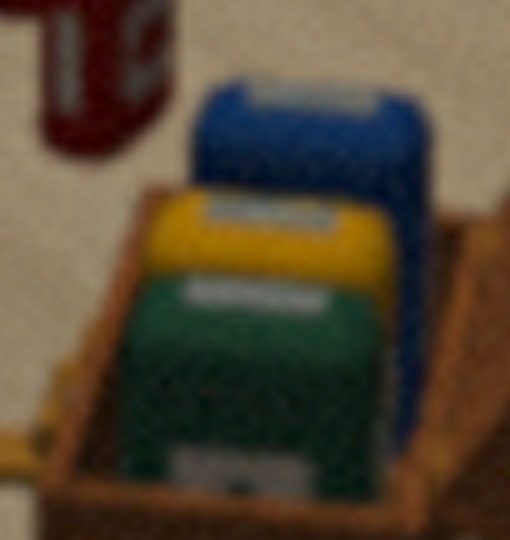

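Run:
```python
from h import *
np.set_printoptions(precision=4,suppress=True)
T=np.load("top.npz");S=np.load("side.npz")
def t(x,y):
    x=(x-1.5)/4+370;y=(y-1.15)/3.3+130; return ((x-1.15)/3.3+200,(y-1.15)/3.3+180)
def s(x,y):
    x=(x-1)/3+280;y=(y-1)/3+310; return ((x-1.15)/3.3+230,(y-1.15)/3.3+150)
def loc(X):
    c,q=np.cos(CY),np.sin(CY);d=X-CC; return np.array([c*d[0]+q*d[1],-q*d[0]+c*d[1],X[2]])
for n,a,b in(("blue",(244,143),(315,96)),("yel",(446,262),(272,213)),("green",(582,316),(257,292))):
    p,e=tri(T,t(*a),S,s(*b)); P=plane(T,*t(*a),.096);print(n,"tri",p,e,"chest",loc(p),"| top plane",loc(P),"side plane",loc(plane(S,*s(*b),.096)))
C=[plane(T,*t(*p),.058) for p in((250,45),(62,260),(525,550),(730,315))]
print("rim",[loc(c) for c in C],"centre",np.mean(C,0),loc(np.mean(C,0)))
B=[plane(S,*s(*p),.058) for p in((48,490),(420,515))];print([loc(b) for b in B])
```

```text
blue tri [ 0.5597 -0.0209  0.0947] 0.0022134434504427953 chest [0.0033 0.0482 0.0947] | top plane [0.0018 0.0476 0.096 ] side plane [0.0045 0.0466 0.096 ]
yel tri [ 0.5484 -0.0792  0.0951] 0.0018867077382834798 chest [ 0.0011 -0.0112  0.0951] | top plane [-0.0001 -0.0116  0.096 ] side plane [ 0.0021 -0.0122  0.096 ]
green tri [ 0.546  -0.115   0.0955] 0.0018940121776682265 chest [ 0.0043 -0.0469  0.0955] | top plane [ 0.0051 -0.0467  0.096 ] side plane [ 0.0036 -0.0486  0.096 ]
rim [array([0.0393, 0.0698, 0.058 ]), array([-0.0423,  0.0689,  0.058 ]), array([-0.05  , -0.0714,  0.058 ]), array([ 0.0375, -0.0725,  0.058 ])] centre [ 0.545  -0.0687  0.058 ] [-0.0039 -0.0013  0.058 ]
[array([-0.0371, -0.0746,  0.058 ]), array([ 0.0423, -0.071 ,  0.058 ])]
```

step_arm(
  grip=[1, 1, 1, 1, 1, 1, 1],
  translation=[
    [0, 4.5, 0],
    [0, 0, 0],
    [0, 0, 20],
    [0, 0, 30],
    [0, 0, 20],
    [0, 0, 0],
    [0, 0, 0],
  ],
  twist=[
    [-1.9, 0.3, -1.7],
    [0, 0, 0],
    [0, 0, 0],
    [0, 0, 0],
    [0, 0, 0],
    [0, 0, 0],
    [0, 0, 0],
  ],
)

```text
time: 12.83
eef_pos: [0.507, 0.2108, 0.1756]
ee_rot: [3.141, 0.002, 1.444]
contact_force: [0.7, -0.0, -0.1]
grip_width: 0.093
```

Run:
```python
from h import *
goto([.503,.2205,.08],-.11+np.pi/2)
for n,r in(("side",(130,290,250,400)),):
    s=snap(n); i=s["image"][r[0]:r[1],r[2]:r[3],::-1]; cv2.imwrite(f"pics/{n}9.png",cv2.resize(i,None,fx=3.7,fy=3.7,interpolation=cv2.INTER_CUBIC))
```

```text
pos [0.507  0.2108 0.1756] F [ 0.7 -0.  -0.1] w 0.093 t 12.8333
tool mm (current axes) [ 9.3 -5.2 95.5] (target axes) [ 9.2 -5.  95.6] twist deg [ 0.02  0.13 -0.95]
```

View pics/side9.png

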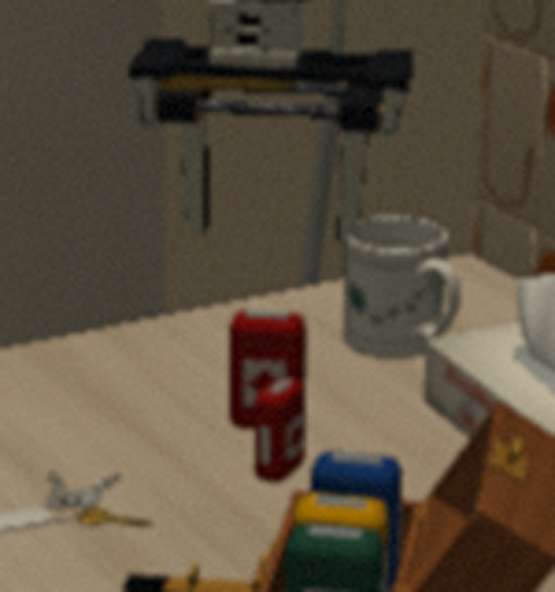

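The fingers straddle the tin (tin at (268,365), fingers at 197 and 350). I correct by a few mm and descend.

step_arm(
  grip=[1, 1, 1, 1, 1, 1, 1, 1],
  translation=[
    [5, -3, 0],
    [4, -2, 8],
    [0, 0, 12],
    [0, 0, 15],
    [0, 0, 12],
    [0, 0, 8],
    [0, 0, 0],
    [0, 0, 0],
  ],
  twist=[
    [0, 0, 0],
    [0, 0, -0.9],
    [0, 0, 0],
    [0, 0, 0],
    [0, 0, 0],
    [0, 0, 0],
    [0, 0, 0],
    [0, 0, 0],
  ],
)

```text
time: 13.55
eef_pos: [0.5062, 0.2224, 0.1219]
ee_rot: [3.134, -0.001, 1.461]
contact_force: [0.4, 0.7, 0.1]
grip_width: 0.0932
```

Run:
```python
from h import *
goto([.503,.2205,.08],-.11+np.pi/2)
for n,r in(("side",(130,290,250,400)),):
    s=snap(n); i=s["image"][r[0]:r[1],r[2]:r[3],::-1]; cv2.imwrite(f"pics/{n}10.png",cv2.resize(i,None,fx=3.7,fy=3.7,interpolation=cv2.INTER_CUBIC))
```

```text
pos [0.5062 0.2224 0.1219] F [0.4 0.7 0.1] w 0.0932 t 13.55
tool mm (current axes) [-2.3 -3.3 41.9] (target axes) [-2.2 -3.  41.9] twist deg [ 0.44 -0.08  0.01]
```

View pics/side10.png

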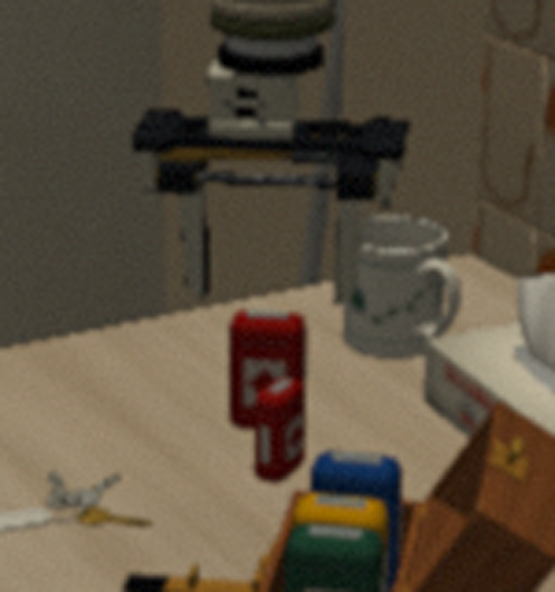

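Run:
```python
from h import *
S=np.load("side.npz");T=np.load("top.npz")
for u,v in((345,320),(390,352),(430,335)): print(plane(S,u/3.7+250,v/3.7+130,0).round(3))
print(proj(T,plane(S,390/3.7+250,352/3.7+130,0)))
```

```text
[0.569 0.421 0.   ]
[0.603 0.356 0.   ]
[0.638 0.392 0.   ]
[236.82518825 183.68436015]
```

Mug is over 0.1 m away from the fingers. I descend and grip.

step_arm(
  grip=[1, 1, 1, 1, 1, 1, 1, 1],
  translation=[
    [-2, -3, 5],
    [0, 0, 8],
    [0, 0, 8],
    [0, 0, 8],
    [0, 0, 8],
    [0, 0, 4],
    [0, 0, 0],
    [0, 0, 0],
  ],
  twist=[
    [0.4, 0, 0],
    [0, 0, 0],
    [0, 0, 0],
    [0, 0, 0],
    [0, 0, 0],
    [0, 0, 0],
    [0, 0, 0],
    [0, 0, 0],
  ],
)

```text
time: 14.27
eef_pos: [0.5034, 0.2206, 0.0776]
ee_rot: [3.14, -0.002, 1.461]
contact_force: [-0.3, -0.1, -0.4]
grip_width: 0.093
```

Run:
```python
from h import *
goto([.503,.2205,.078],-.11+np.pi/2)
for n,r in(("side",(130,290,250,400)),):
    s=snap(n); i=s["image"][r[0]:r[1],r[2]:r[3],::-1]; cv2.imwrite(f"pics/{n}11.png",cv2.resize(i,None,fx=3.7,fy=3.7,interpolation=cv2.INTER_CUBIC))
```

```text
pos [0.5034 0.2206 0.0776] F [-0.3 -0.1 -0.4] w 0.093 t 14.2667
tool mm (current axes) [-0.2 -0.4 -0.4] (target axes) [-0.2 -0.4 -0.4] twist deg [ 0.08 -0.11 -0.01]
```

View pics/side11.png

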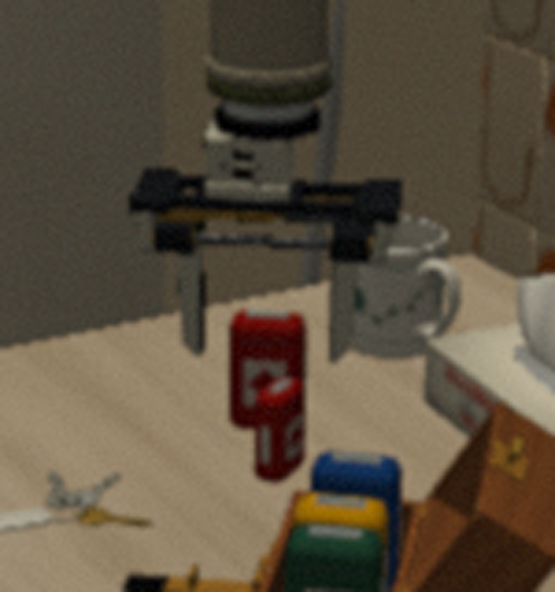

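step_arm(
  grip=[0, 0, 0, 0, 0, 0, 0, 0, 0, 0, 0, 0],
  translation=[
    [0, 0, 0],
    [0, 0, 0],
    [0, 0, 0],
    [0, 0, 0],
    [0, 0, 0],
    [0, 0, 0],
    [0, 0, 0],
    [0, 0, 0],
    [0, 0, 0],
    [0, 0, 0],
    [0, 0, 0],
    [0, 0, 0],
  ],
  twist=[
    [0, 0, 0],
    [0, 0, 0],
    [0, 0, 0],
    [0, 0, 0],
    [0, 0, 0],
    [0, 0, 0],
    [0, 0, 0],
    [0, 0, 0],
    [0, 0, 0],
    [0, 0, 0],
    [0, 0, 0],
    [0, 0, 0],
  ],
  force=40,
)

```text
time: 15.32
eef_pos: [0.5047, 0.2211, 0.0797]
ee_rot: [3.137, -0.003, 1.461]
contact_force: [-0.5, -0.3, -0.2]
grip_width: 0.0557
```

step_arm(
  grip=[0, 0, 0, 0, 0, 0, 0, 0],
  translation=[
    [0, 0, -10],
    [0, 0, -25],
    [0, 0, -30],
    [0, 0, -30],
    [0, 0, -20],
    [0, 0, 0],
    [0, 0, 0],
    [0, 0, 0],
  ],
  twist=[
    [0, 0, 0],
    [0, 0, 0],
    [0, 0, 0],
    [0, 0, 0],
    [0, 0, 0],
    [0, 0, 0],
    [0, 0, 0],
    [0, 0, 0],
  ],
)

```text
time: 15.98
eef_pos: [0.5019, 0.2201, 0.2003]
ee_rot: [3.142, -0.001, 1.461]
contact_force: [-0.8, -0.3, -1.0]
grip_width: 0.0556
```

Run:
```python
from h import *
goto(chest(.002,.018,.21),CY+np.pi/2)
for n,r in(("side",(130,290,250,400)),):
    s=snap(n); i=s["image"][r[0]:r[1],r[2]:r[3],::-1]; cv2.imwrite(f"pics/{n}12.png",cv2.resize(i,None,fx=3.7,fy=3.7,interpolation=cv2.INTER_CUBIC))
```

```text
pos [0.5019 0.2201 0.2003] F [-0.8 -0.3 -1. ] w 0.0556 t 15.9833
tool mm (current axes) [-263.2   81.2  -10.1] (target axes) [-259.3   93.    -9.7] twist deg [ 0.   -0.08  2.58]
```

View pics/side12.png

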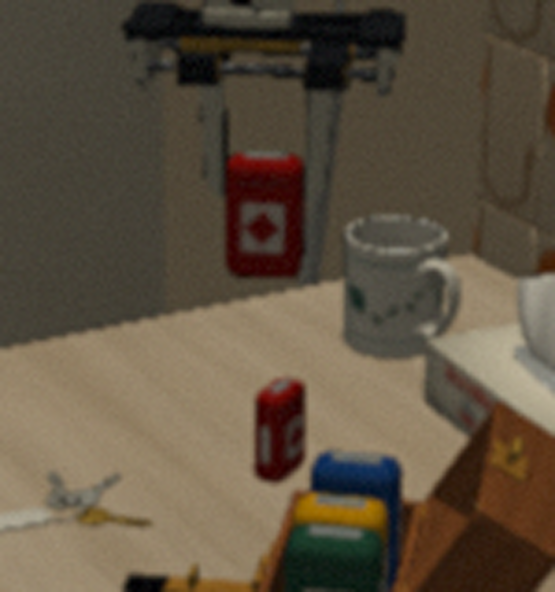

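The tin is held upright (width 55.6 mm). Carry it over the gap.

step_arm(
  grip=[0, 0, 0, 0, 0, 0, 0, 0, 0, 0, 0, 0, 0, 0, 0],
  translation=[
    [0, 0, -10],
    [-10, 4, 0],
    [-20, 7, 0],
    [-26, 9.3, 0],
    [-26, 9.3, 0],
    [-26, 9.3, 0],
    [-26, 9.3, 0],
    [-26, 9.3, 0],
    [-26, 9.3, 0],
    [-26, 9.3, 0],
    [-20, 7, 0],
    [-10, 4, 0],
    [0, 0, 0],
    [0, 0, 0],
    [0, 0, 0],
  ],
  twist=[
    [0, 0, 2.5],
    [0, 0, 0],
    [0, 0, 0],
    [0, 0, 0],
    [0, 0, 0],
    [0, 0, 0],
    [0, 0, 0],
    [0, 0, 0],
    [0, 0, 0],
    [0, 0, 0],
    [0, 0, 0],
    [0, 0, 0],
    [0, 0, 0],
    [0, 0, 0],
    [0, 0, 0],
  ],
)

```text
time: 17.28
eef_pos: [0.5399, -0.0508, 0.1811]
ee_rot: [-3.103, 0.007, 1.432]
contact_force: [0.4, -0.2, -1.1]
grip_width: 0.0553
```

Run:
```python
from h import *
goto(chest(.002,.018,.20),CY+np.pi/2)
```

```text
pos [ 0.5399 -0.0508  0.1811] F [ 0.4 -0.2 -1.1] w 0.0553 t 17.2833
tool mm (current axes) [  2.1  13.  -19.4] (target axes) [  2.4  13.7 -18.9] twist deg [-2.22  0.41  0.94]
```

step_arm(
  grip=[0, 0, 0, 0, 0, 0],
  translation=[
    [0, 0, -12],
    [2, 7, -6],
    [0, 6, 0],
    [0, 0, 0],
    [0, 0, 0],
    [0, 0, 0],
  ],
  twist=[
    [-2.2, 0.4, 0.9],
    [0, 0, 0],
    [0, 0, 0],
    [0, 0, 0],
    [0, 0, 0],
    [0, 0, 0],
  ],
)

```text
time: 17.78
eef_pos: [0.5538, -0.0446, 0.1976]
ee_rot: [-3.137, -0.001, 1.425]
contact_force: [-0.2, -0.2, -1.7]
grip_width: 0.0555
```

Run:
```python
from h import *
goto(chest(.002,.018,.20),CY+np.pi/2)
for n,r in(("side",(130,330,270,420)),("top",(180,320,240,400))):
    s=snap(n); i=s["image"][r[0]:r[1],r[2]:r[3],::-1]; cv2.imwrite(f"pics/{n}13.png",cv2.resize(i,None,fx=3.,fy=3,interpolation=cv2.INTER_CUBIC))
```

```text
pos [ 0.5538 -0.0446  0.1976] F [-0.2 -0.2 -1.7] w 0.0555 t 17.7833
tool mm (current axes) [-5.9  0.8 -2.5] (target axes) [-5.9  0.9 -2.4] twist deg [-0.24 -0.08  0.52]
```

View pics/side13.png

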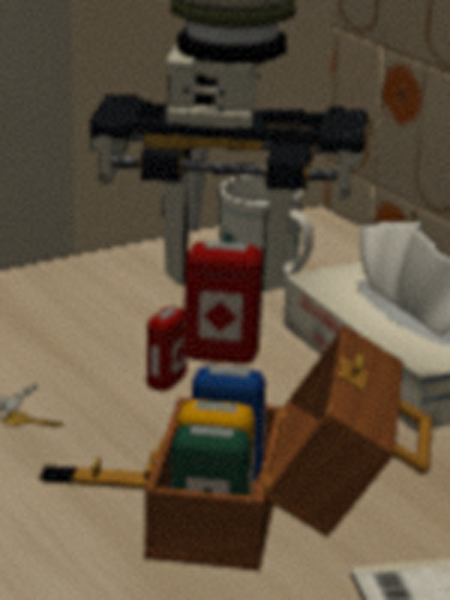

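View pics/top13.png

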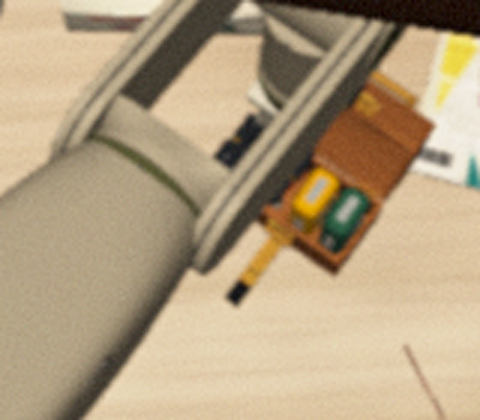

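The red tin hangs over the row between blue and yellow (tin at (223,300) in the side view). I correct 6 mm along y and lower it.

step_arm(
  grip=[0, 0, 0, 0, 0],
  translation=[
    [-4, 0, 0],
    [-2, 1, 0],
    [0, 0, 5],
    [0, 0, 0],
    [0, 0, 0],
  ],
  twist=[
    [0, 0, 0.5],
    [0, 0, 0],
    [0, 0, 0],
    [0, 0, 0],
    [0, 0, 0],
  ],
)

```text
time: 18.3
eef_pos: [0.553, -0.0518, 0.191]
ee_rot: [-3.135, -0.001, 1.414]
contact_force: [-0.3, 0.2, -0.8]
grip_width: 0.0556
```

Run:
```python
from h import *
goto(chest(.002,.018,.18),CY+np.pi/2)
```

```text
pos [ 0.553  -0.0518  0.191 ] F [-0.3  0.2 -0.8] w 0.0556 t 18.3
tool mm (current axes) [ 1.4  0.6 11. ] (target axes) [ 1.4  0.5 11. ] twist deg [-0.36 -0.06 -0.08]
```

step_arm(
  grip=[0, 0, 0, 0, 0, 0, 0, 0],
  translation=[
    [1, 0, 3],
    [0, 0, 4],
    [0, 0, 4],
    [0, 0, 4],
    [0, 0, 4],
    [0, 0, 4],
    [0, 0, 0],
    [0, 0, 0],
  ],
  twist=[
    [-0.3, 0, 0],
    [0, 0, 0],
    [0, 0, 0],
    [0, 0, 0],
    [0, 0, 0],
    [0, 0, 0],
    [0, 0, 0],
    [0, 0, 0],
  ],
)

```text
time: 18.97
eef_pos: [0.5525, -0.0506, 0.1644]
ee_rot: [-3.14, -0.001, 1.414]
contact_force: [0.3, -0.0, -0.4]
grip_width: 0.0558
```

Run:
```python
from h import *
goto(chest(.002,.018,.12),CY+np.pi/2)
for n,r in(("side",(130,330,270,420)),):
    s=snap(n); i=s["image"][r[0]:r[1],r[2]:r[3],::-1]; cv2.imwrite(f"pics/{n}14.png",cv2.resize(i,None,fx=3.,fy=3,interpolation=cv2.INTER_CUBIC))
```

```text
pos [ 0.5525 -0.0506  0.1644] F [ 0.3 -0.  -0.4] w 0.0558 t 18.9667
tool mm (current axes) [ 0.2  1.4 44.4] (target axes) [ 0.3  1.3 44.4] twist deg [-0.11 -0.07 -0.09]
```

View pics/side14.png

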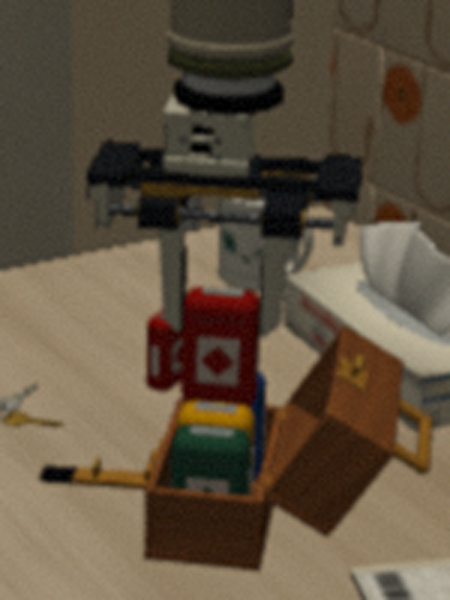

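It is entering the gap with hardly any force. Going on in small steps.

step_arm(
  grip=[0, 0, 0, 0, 0, 0, 0],
  translation=[
    [0, 1, 4],
    [0, 0, 4],
    [0, 0, 4],
    [0, 0, 4],
    [0, 0, 4],
    [0, 0, 0],
    [0, 0, 0],
  ],
  twist=[
    [0, 0, 0],
    [0, 0, 0],
    [0, 0, 0],
    [0, 0, 0],
    [0, 0, 0],
    [0, 0, 0],
    [0, 0, 0],
  ],
)

```text
time: 19.6
eef_pos: [0.5538, -0.0508, 0.1426]
ee_rot: [-3.14, -0.001, 1.414]
contact_force: [-0.6, -0.1, -1.4]
grip_width: 0.0558
```

Run:
```python
from h import *
goto(chest(.002,.018,.12),CY+np.pi/2)
for n,r in(("side",(130,330,270,420)),):
    s=snap(n); i=s["image"][r[0]:r[1],r[2]:r[3],::-1]; cv2.imwrite(f"pics/{n}15.png",cv2.resize(i,None,fx=3.,fy=3,interpolation=cv2.INTER_CUBIC))
```

```text
pos [ 0.5538 -0.0508  0.1426] F [-0.6 -0.1 -1.4] w 0.0558 t 19.6
tool mm (current axes) [ 0.2 -0.  22.6] (target axes) [ 0.2 -0.1 22.6] twist deg [-0.08 -0.07 -0.09]
```

View pics/side15.png

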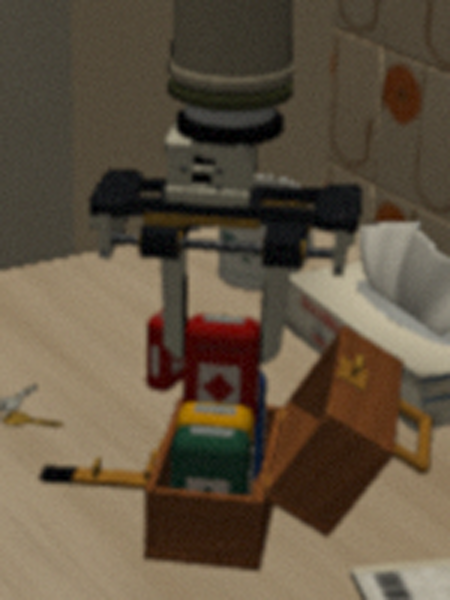

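step_arm(
  grip=[0, 0, 0, 0, 0, 0, 0, 0],
  translation=[
    [0, 0, 4],
    [0, 0, 5],
    [0, 0, 5],
    [0, 0, 5],
    [0, 0, 5],
    [0, 0, 4],
    [0, 0, 0],
    [0, 0, 0],
  ],
  twist=[
    [0, 0, 0],
    [0, 0, 0],
    [0, 0, 0],
    [0, 0, 0],
    [0, 0, 0],
    [0, 0, 0],
    [0, 0, 0],
    [0, 0, 0],
  ],
)

```text
time: 20.32
eef_pos: [0.554, -0.0509, 0.1118]
ee_rot: [-3.141, -0.001, 1.414]
contact_force: [-0.1, 0.5, -0.9]
grip_width: 0.0558
```

Run:
```python
from h import *
goto(chest(.002,.018,.10),CY+np.pi/2)
for n,r in(("side",(130,330,270,420)),):
    s=snap(n); i=s["image"][r[0]:r[1],r[2]:r[3],::-1]; cv2.imwrite(f"pics/{n}16.png",cv2.resize(i,None,fx=3.,fy=3,interpolation=cv2.INTER_CUBIC))
```

```text
pos [ 0.554  -0.0509  0.1118] F [-0.1  0.5 -0.9] w 0.0558 t 20.3167
tool mm (current axes) [ 0.4 -0.3 11.8] (target axes) [ 0.4 -0.3 11.8] twist deg [-0.04 -0.05 -0.09]
```

View pics/side16.png

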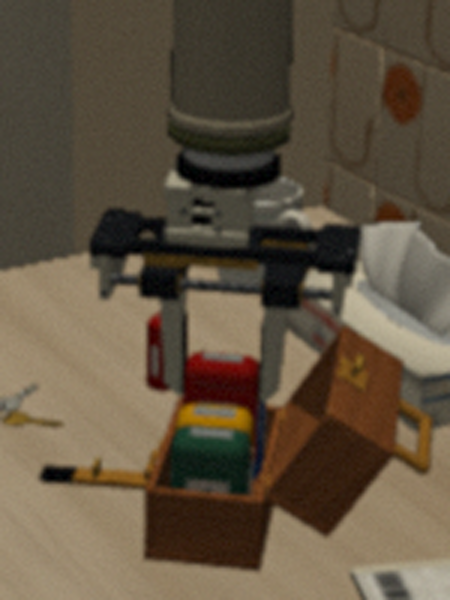

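step_arm(
  grip=[0, 0, 0, 0, 0, 0],
  translation=[
    [0, 0, 4],
    [0, 0, 4],
    [0, 0, 4],
    [0, 0, 2],
    [0, 0, 0],
    [0, 0, 0],
  ],
  twist=[
    [0, 0, 0],
    [0, 0, 0],
    [0, 0, 0],
    [0, 0, 0],
    [0, 0, 0],
    [0, 0, 0],
  ],
)

```text
time: 20.87
eef_pos: [0.5553, -0.0513, 0.0981]
ee_rot: [3.139, -0.001, 1.414]
contact_force: [-0.0, -0.7, 0.2]
grip_width: 0.0556
```

step_arm(
  grip=[0.7, 0.7, 0.7, 0.7],
  translation=[
    [0, 0, 0],
    [0, 0, 0],
    [0, 0, 0],
    [0, 0, 0],
  ],
  twist=[
    [0, 0, 0],
    [0, 0, 0],
    [0, 0, 0],
    [0, 0, 0],
  ],
)

```text
time: 21.2
eef_pos: [0.5551, -0.051, 0.098]
ee_rot: [3.14, -0.001, 1.414]
contact_force: [0.4, -0.1, -0.3]
grip_width: 0.0647
```

Run:
```python
from h import *
goto(chest(.002,.018,.16),CY+np.pi/2)
for n,r in(("side",(130,330,270,420)),):
    s=snap(n); i=s["image"][r[0]:r[1],r[2]:r[3],::-1]; cv2.imwrite(f"pics/{n}17.png",cv2.resize(i,None,fx=3.,fy=3,interpolation=cv2.INTER_CUBIC))
```

```text
pos [ 0.5551 -0.051   0.098 ] F [ 0.4 -0.1 -0.3] w 0.0647 t 21.2
tool mm (current axes) [  0.3  -1.3 -62. ] (target axes) [  0.3  -1.4 -62. ] twist deg [ 0.11 -0.06 -0.09]
```

View pics/side17.png

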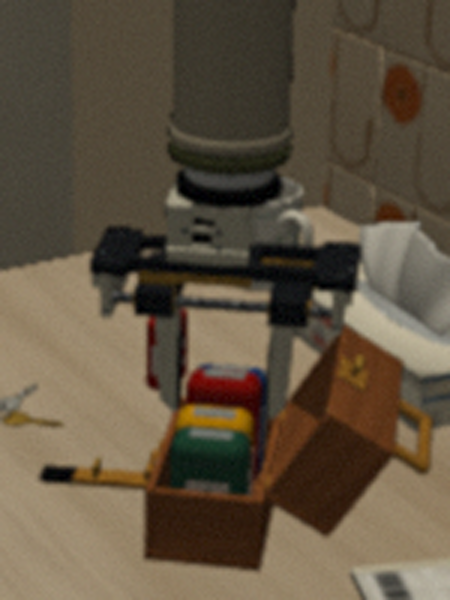

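Released. Rise, shut, and press on the tin's top.

step_arm(
  grip=[0.7, 0.7, 0.7, 0, 0, 0, 0, 0, 0, 0, 0, 0, 0, 0, 0],
  translation=[
    [0, -1, -10],
    [0, 0, -20],
    [0, 0, -20],
    [0, 0, 0],
    [0, 0, 0],
    [0, 0, 0],
    [0, 0, 0],
    [0, 0, 0],
    [0, 0, 0],
    [0, 0, 0],
    [0, 0, 0],
    [0, 0, 0],
    [0, 0, 0],
    [0, 0, 0],
    [0, 0, 0],
  ],
  twist=[
    [0, 0, 0],
    [0, 0, 0],
    [0, 0, 0],
    [0, 0, 0],
    [0, 0, 0],
    [0, 0, 0],
    [0, 0, 0],
    [0, 0, 0],
    [0, 0, 0],
    [0, 0, 0],
    [0, 0, 0],
    [0, 0, 0],
    [0, 0, 0],
    [0, 0, 0],
    [0, 0, 0],
  ],
  force=10,
)

```text
time: 22.5
eef_pos: [0.5507, -0.0502, 0.1469]
ee_rot: [-3.136, -0.001, 1.414]
contact_force: [-0.0, -0.5, 0.8]
grip_width: 0.0007
```

Run:
```python
from h import *
goto(chest(.002,.0175,.115),CY+np.pi/2)
for n,r in(("side",(200,330,290,420)),):
    s=snap(n); i=s["image"][r[0]:r[1],r[2]:r[3],::-1]; cv2.imwrite(f"pics/{n}18.png",cv2.resize(i,None,fx=4.5,fy=4.5,interpolation=cv2.INTER_CUBIC))
```

```text
pos [ 0.5507 -0.0502  0.1469] F [-0.  -0.5  0.8] w 0.0007 t 22.5
tool mm (current axes) [-0.4  3.3 31.8] (target axes) [-0.3  3.1 31.9] twist deg [-0.33 -0.08 -0.08]
```

View pics/side18.png

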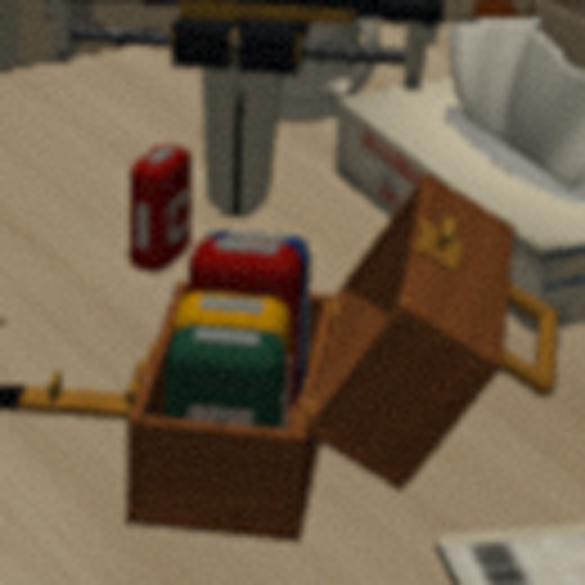

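step_arm(
  grip=[0, 0, 0, 0, 0, 0, 0],
  translation=[
    [0, 3, 4],
    [0, 0, 5],
    [0, 0, 5],
    [0, 0, 4],
    [0, 0, 3],
    [0, 0, 0],
    [0, 0, 0],
  ],
  twist=[
    [-0.3, 0, 0],
    [0, 0, 0],
    [0, 0, 0],
    [0, 0, 0],
    [0, 0, 0],
    [0, 0, 0],
    [0, 0, 0],
  ],
)

```text
time: 23.13
eef_pos: [0.5537, -0.0506, 0.123]
ee_rot: [-3.141, -0.001, 1.414]
contact_force: [-0.3, -0.5, 0.3]
grip_width: 0.0006
```

step_arm(
  grip=[0, 0, 0],
  translation=[
    [0, 0, 3],
    [0, 0, 3],
    [0, 0, 3],
  ],
  twist=[
    [0, 0, 0],
    [0, 0, 0],
    [0, 0, 0],
  ],
)

```text
time: 23.38
eef_pos: [0.5548, -0.0508, 0.1152]
ee_rot: [3.139, -0.001, 1.414]
contact_force: [-6.1, 1.5, 33.4]
grip_width: 0.0003
```

step_arm(
  grip=[0, 0],
  translation=[
    [0, 0, 1],
    [0, 0, 0],
  ],
  twist=[
    [0, 0, 0],
    [0, 0, 0],
  ],
)

```text
time: 23.55
eef_pos: [0.5563, -0.0511, 0.1162]
ee_rot: [3.136, -0.001, 1.414]
contact_force: [0.2, 0.0, 0.4]
grip_width: 0.0001
```

step_arm(
  grip=[0, 0, 0, 0, 0, 0, 0, 0, 0, 0, 0, 0, 0, 0],
  translation=[
    [0, 0, -10],
    [0, 0, -30],
    [0, 0, -30],
    [0, 0, -30],
    [0, 0, -30],
    [20, 0, 0],
    [35, 0, 0],
    [35, 0, 0],
    [35, 0, 0],
    [35, 0, 0],
    [35, 0, 0],
    [20, 0, 0],
    [0, 0, 0],
    [0, 0, 0],
  ],
  twist=[
    [0, 0, 0],
    [0, 0, 0],
    [0, 0, 0],
    [0, 0, 0],
    [0, 0, 0],
    [0, 0, 0],
    [0, 0, 0],
    [0, 0, 0],
    [0, 0, 0],
    [0, 0, 0],
    [0, 0, 0],
    [0, 0, 0],
    [0, 0, 0],
    [0, 0, 0],
  ],
)

```text
time: 24.72
eef_pos: [0.5898, 0.1697, 0.2611]
ee_rot: [3.131, -0.003, 1.41]
contact_force: [-0.7, 0.2, -0.1]
grip_width: 0.0001
```

Run:
```python
from h import *
S=snap("side","side19");T=snap("top","top19")
cv2.imwrite("pics/s19.png",cv2.resize(S["image"][230:325,300:420,::-1],None,fx=6,fy=6,interpolation=cv2.INTER_CUBIC))
cv2.imwrite("pics/t19.png",cv2.resize(T["image"][190:280,300:400,::-1],None,fx=6,fy=6,interpolation=cv2.INTER_CUBIC))
print(status.read_state()["time"])
```

```text
24.8167
```

View pics/s19.png

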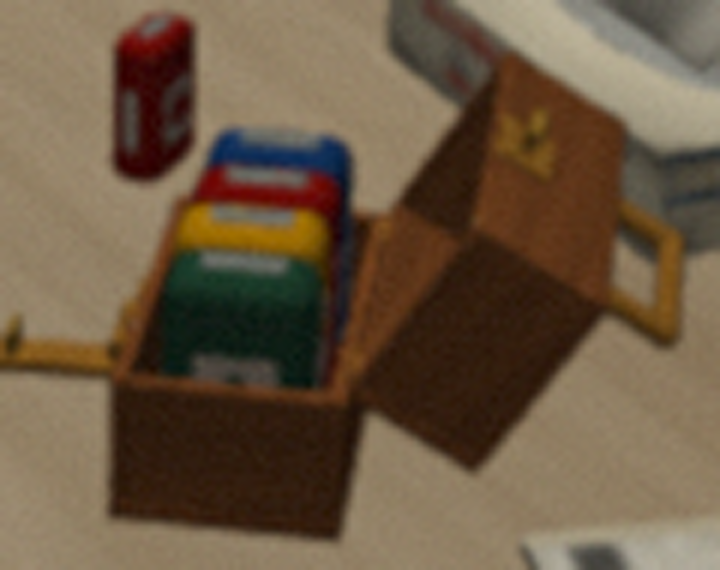

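View pics/t19.png

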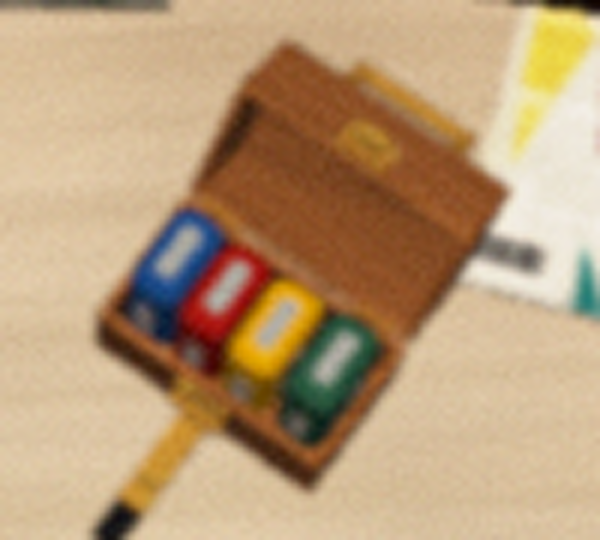

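View pics/side19.png

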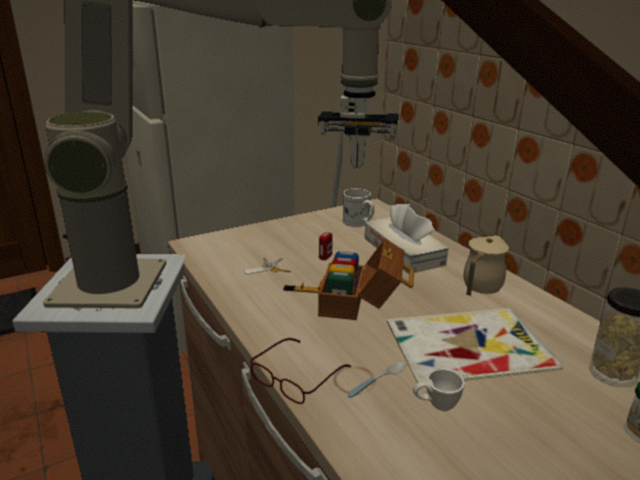

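Both views show blue, red, yellow and green standing in a row in the open chest, and the other things unmoved. I check their heights by triangulation.

Run:
```python
from h import *
T=np.load("top.npz");S=np.load("side.npz")
for n,a,b in(("b",(180,248),(279,138)),("r",(227,283),(267,176)),("y",(278,323),(253,215)),("g",(337,358),(245,262))):
    p,e=tri(T,((a[0]-2.5)/6+300,(a[1]-2.5)/6+190),S,((b[0]-2.5)/6+300,(b[1]-2.5)/6+230))
    d=p-CC;c,q=np.cos(CY),np.sin(CY);print(n,(c*d[0]+q*d[1]).round(4),(-q*d[0]+c*d[1]).round(4),p[2].round(4),e.round(4))
```

```text
b 0.0039 0.0513 0.0953 0.0005
r 0.0028 0.0206 0.0944 0.0001
y 0.001 -0.0131 0.095 0.0021
g 0.0029 -0.0486 0.095 0.0019
```

All four tops are at about 0.095 m (0.096 is standing on the floor), evenly spaced. Handing in.

```bash
python3 -c "
from rig import finish_job
print(finish_job())"
```

```text
the job is handed in; nothing more can be done
None
```

The job is handed in at about 25 s on the robot's clock: the latch is swung down, the lid is open, and the red tin is back in the row.

- **Latch and lid:** I pinched the black tip and swung it forward until the latch fell level. Then I pushed the handle bar back with shut fingers until the lid fell open.
- **Red tin:** I took the larger of the two red tins by its long ends. I lowered it between blue and yellow, released it and pressed it home with shut fingers. It met the bottom with a brief 33 N reading at the tool, against the 120 N wrist limit.
- **Last checks:** The final pictures show all four tins upright in a row. Their tops measured 94.4 to 95.3 mm, against 96 mm expected and a calibration good to about 2 mm. The lid is open, the latch level, and the arm clear of everything.
- **Other objects:** The small red tin, mug, cup, teaspoon, spectacles and keys look unmoved in the pictures. I did not measure their positions.

No check failed or disagreed beyond the 2 mm calibration error.

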